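# Tighten the notebook press in short swings

## Task

The freshly glued notebook lies in the small screw press: tighten the press by turning its steel hex head clockwise (seen from above), taking a fresh grip after every short swing because the two posts are in the way of a full turn. Stop when the plate grips the notebook firmly, at roughly 30 N, and never crush it (60 N is too much); then let go, with the notebook still in place and the other things on the table left alone.

Things in the scene. Friction and masses are not known exactly. Their poses are not given: they have to be found in the camera images.
- press: fixed wooden screw press; origin at the centre of its underside on the table, z up. Base board 210 (x) x 236 (y) x 20 mm. Round posts, 28 mm thick, at y = -95 and +95 mm. Between them at x = 0 a cross beam, 46 mm wide in x, from z = 86 to 110 mm. The upright spindle is at x = y = 0; its steel hex head, on top of the beam, is what you turn
- hex_head (a point): centre of the top of the hex head, 143 mm above the table. Hexagon 32 mm across flats, 37 mm across corners, 30 mm tall, on a washer 42 mm wide and 3 mm thick; it stays at this height as it turns. The point turns with it: x is the normal of one pair of flats (others at 60 degree steps), a red dot lies that way 9.5 mm from the centre; z up
- finial_a (a point): top of the dark turned finial on the post at +y of the press (y = +95 mm, z = 218 mm). It is 46 mm across and reaches from z = 168 to 218 mm, so its near face is 72 mm from the spindle axis. A long gripper body strikes it unless the line along which the jaws close stays within about 45 degrees of the x axis of the press, either way round
- finial_b (a point): the same on the post at -y of the press (y = -95 mm)
- spindle (a joint): angle of the hex head in rad; grows clockwise seen from above (tightening). At 0 the head's x axis is that of the press. Starts at 0 to 0.8; meets the notebook after 1.4 to 3.3 rad more, tight about 0.5 rad later. Thread friction about 0.22 N m either way; on top of it the notebook pushes back with 0.004 N m per N of pressing force. It stays where it is left, up to 50 N
- plate_edge (a point): middle of the upper front (-x of the press) edge of the plywood pressing plate, 160 x 130 x 12 mm, 80 mm from the spindle axis. The spindle drives the plate straight down, 4 mm per rad, without turning it
- felt_pad (a point): middle of the lower front edge of the plywood plate; below it a grey felt pad sticks out by 8 to 12 mm, different each time, so the angle at which it meets the notebook must be felt. Once it bears on the notebook it yields 1 mm per 15 N, so the pressing force grows by about 60 N per rad of the hex head
- plate: the pressing plate with its felt pad; origin at the centre of the plywood's underside, z up
- notebook: black notebook, 210 x 153 mm and about 12 mm thick, loose, lying flat on the base board under the plate, its long side along x of the press; origin at the centre of its underside
- pin_tub: bystander: clear open tub of push pins, 55 mm across, 30 mm high; origin at the centre of its underside
- eraser: bystander: eraser in a blue sleeve, 20 x 42 x 12 mm; origin at the centre of its underside
- sharpener: bystander: small red pencil sharpener, 16 x 26 x 15 mm; origin at the centre of its underside

How it is judged:
By the outcome, as a careful person would: the job done as asked, in the order asked, and still so for the second after the job is handed in, with the robot touching nothing.
It also fails if it takes over 72 s, if anything falls off the work surface, if the arm or the gripper's body presses on something with over 40 N, if the wrist force passes 120 N, or if a joint passes its speed limit or range.

## Robot

A 6-joint arm with a two-finger parallel gripper is mounted at the origin on a cart in front of the work surface, level with it; the furniture and walls round the work are solid. World frame = base frame: x ahead of the robot, y to its left, z up, the work surface at z = 0. Lengths are in m, angles in rad, forces in N, time in s.
With the tool pointing down it reaches from about 0.375 to 0.9 m from the base axis. Payload 3.1 kg.
Tool frame: the origin (TCP) lies at the very end of the fingers, on their centre line; the grasp point (between the pads) lies 19 mm behind it (manip.pinch_z is the distance from the TCP to the grasp point, in m); z points along the fingers, y is the line along which they close (so a half turn about z gives the same grasp; the last joint's range is limited). The gripper opens to 85 mm and grips with 20 to 120 N. Pads are 22 mm wide; open, the fingers measure 114 mm over their backs; the gripper's body (76 mm by 85 mm) begins 54 mm behind the grasp point. The pads swing forward as they close: fully open they stand 13 mm farther back than shut.
Start: joints at [1.091, 0.527, 1.433, -0, 1.181, -0.178], TCP at [0.185, 0.597, 0.231] pointing down, gripper open.
Joint ranges: [-3.08, 3.08], [-0.75, 2.2], [0.22, 2.44], [-1.43, 4.57], [0, 2.65], [-2.85, 2.85]. Speed limits (rad/s): [2.79, 2.79, 3.14, 3.14, 3.14, 3.14].

## Interface

Orientations are given as a unit quaternion [x, y, z, w].
In Python, from station import manip gives the robot as it stands.
- The arm moves only by the tool servo_tool, never from a script. Its argument "commands" is one flat list of numbers, 7 for each row, row after row: the shift along the tool's x, y, z each as a share of 500 mm, from -1 to 1, then the turn, a rotation vector about the tool's x, y, z each as a share of 360 degrees, from -1 to 1, then the opening, from -1 (shut) to 1 (fully open). In form: [dx, dy, dz, rx, ry, rz, claw, dx, dy, dz, rx, ry, rz, claw, ...]. A call has 1 to 12 rows; each row shifts and turns the commanded pose from where the row before left it, along the tool's axes as they then stand; what a row does not reach is not made up. A row lasts 1/12 s, in which the tool goes at most 41.7 mm and 7.16 degrees, less where a joint would pass 70% of its speed; a pose out of reach is approached as far as the arm can. A call with a number of a shift or a turn outside -1 to 1 is refused whole. A call with a gripper value outside its range is refused whole. The fingers move at their own pace and stop on an object; "force" is the grip in N (left out, the last holds). Time passes only in rows, so rows that do not move let the fingers close. It gives the time, the measured TCP pose, the force, the opening and the grip force at its end, in the units of the state.
- manip.sense(): the state, without advancing time (a new reading comes with each control period).
- manip.snapshot(name): name is "scene" or "top"; returns a dict with "img" (384x512x3 uint8, red, green, blue), "mtx" (3x3 intrinsics, pixels), "world_to_cam" (4x4, takes a point from world to camera coordinates). Camera axes: x right, y up, looking along -z (the intrinsics and any distortion apply to the point x, -y, -z); pixel columns grow to the right and rows downward; lengths in m; the calibration is good to about 2 mm. A picture is of the moment at which its call begins. There is no depth.
- manip.sign_off(): hands the job in; it is judged then, once.
Trained networks look in a picture, given as the dict that the camera call returned (one of the last four; its "shot" number tells which), for a name from the list of things; names that differ only in an ending like _2 or _b are one class to them, and where a whole thing is asked for, a point or a joint stands for the part that bears it (a point fixed in the world has none). Each returns a list of dicts, best first, with "conf" (0 to 1); they miss things now and then, are a little off and sometimes report something else, mostly with a low value. They report only what shows in the picture. A call takes as long as a camera call.
- manip.look_for(picture, query): "box" ([left, top, width, height] in pixels, round what is visible of it).
- manip.silhouettes(picture, query): "pixels" (384x512 bool, what is visible of it) and "box" ([left, top, width, height] in pixels, round what is visible of it).
The state is a dict: "t": time; "q": joint angles; "qd": joint speeds; "tau": joint torques, N m; "tcp_pos": TCP position; "tool_rot": TCP orientation; "force": force on the tool from outside, world axes, zero at the start; "ft_torque": the same for the moment, N m; "finger_gap": opening from 0.0 (shut) to 1.0 (fully open); "gripper_force": force on a finger pad.
Only numpy, scipy, OpenCV 4.12 (cv2) and the standard library are available. Lean on these libraries where they do the work, as an engineer would, in place of code of your own. Each camera call takes 0.05 s, during which the arm holds its last target. There are 200 camera calls.

## Working session

There is one attempt and no reset: what is moved stays moved. The work goes in short steps, Python scripts to look and compute and a tool call to move; the robot and the scene stay as the last step left them, time stands still between calls to the robot, and variables do not carry over. Pictures are saved under pics/ and viewed, at most 10 in all, crops included, and the job is handed in when it is done.

Besides the shell and the picture viewer there is one more tool, called as a command line: name --argument value ..., lists and objects as JSON in quotes. servo_tool: Moves the arm, as the interface text tells. Its arguments: {"type":"object","properties":{"commands":{"type":"array"},"force":{"type":"number"}},"required":["commands"]}

```bash
mkdir -p pics; ls
python3 - <<'E'
from station import manip
import cv2,numpy as np
s=manip.sense();print({k:np.round(v,3) for k,v in s.items()})
ims=[]
for n in("scene","top"):
    p=manip.snapshot(n);cv2.imwrite(f"pics/{n}0.png",p["img"][:,:,::-1])
    print(n,p["mtx"].round(1).tolist(),p["world_to_cam"].round(3).tolist(), p.keys())
    for q in("press","hex_head","finial_a","plate","notebook","pin_tub","eraser","sharpener"):
        print(q,[(np.round(d["box"]).tolist(),round(d["conf"],2)) for d in manip.look_for(p,q)][:3])
E
```

```text
pics
{'t': np.float64(0.0), 'q': array([ 1.091,  0.528,  1.434,  0.   ,  1.181, -0.178]), 'qd': array([-0.001,  0.002, -0.   , -0.002, -0.003,  0.   ]), 'tau': array([ 1.0000e-03, -4.4235e+01, -1.7803e+01, -0.0000e+00,  8.0000e-03,
       -0.0000e+00]), 'tcp_pos': array([0.185, 0.596, 0.23 ]), 'tool_rot': array([ 0.15 ,  0.989, -0.001, -0.   ]), 'force': array([ 0.436,  0.956, -0.034]), 'ft_torque': array([ 0.012, -0.009,  0.017]), 'gripper_force': np.float64(0.0), 'finger_gap': np.float64(1.001)}
scene [[414.7, 0.0, 255.4], [0.0, 414.7, 186.5], [0.0, 0.0, 1.0]] [[0.86, -0.51, 0.0, -0.454], [0.396, 0.668, 0.63, -0.291], [-0.321, -0.542, 0.777, -0.902], [0.0, 0.0, 0.0, 1.0]] dict_keys(['img', 'mtx', 'world_to_cam', 'shot'])
press [([221.0, 132.0, 106.0, 140.0], 0.69)]
hex_head [([266.0, 179.0, 13.0, 16.0], 0.47)]
finial_a [([220.0, 130.0, 106.0, 142.0], 0.66)]
plate [([234.0, 181.0, 78.0, 59.0], 0.79)]
notebook [([222.0, 182.0, 94.0, 69.0], 0.77)]
pin_tub [([220.0, 140.0, 15.0, 17.0], 0.75)]
eraser [([175.0, 166.0, 13.0, 12.0], 0.52), ([231.0, 180.0, 80.0, 58.0], 0.49)]
sharpener [([308.0, 297.0, 14.0, 10.0], 0.46)]
top [[365.1, 0.0, 255.7], [0.0, 365.1, 185.7], [0.0, 0.0, 1.0]] [[0.003, -1.0, -0.005, -0.013], [0.986, 0.002, 0.166, -0.534], [-0.166, -0.005, 0.986, -0.894], [0.0, 0.0, 0.0, 1.0]] dict_keys(['img', 'mtx', 'world_to_cam', 'shot'])
press [([207.0, 136.0, 107.0, 91.0], 0.59)]
hex_head [([257.0, 159.0, 11.0, 17.0], 0.45)]
finial_a [([208.0, 135.0, 110.0, 92.0], 0.86)]
plate [([228.0, 140.0, 64.0, 69.0], 0.79)]
notebook [([227.0, 136.0, 68.0, 90.0], 0.92)]
pin_tub [([142.0, 158.0, 24.0, 24.0], 0.82), ([150.0, 223.0, 16.0, 13.0], 0.32)]
eraser [([150.0, 222.0, 16.0, 12.0], 0.66), ([208.0, 136.0, 108.0, 91.0], 0.42)]
sharpener [([344.0, 188.0, 9.0, 9.0], 0.4)]
```

Run:
```python
import cv2,numpy as np
a=cv2.imread("pics/scene0.png")[120:282,210:340];b=cv2.imread("pics/top0.png")[125:235,195:325]
a=cv2.resize(a,None,fx=3.5,fy=3.5,interpolation=cv2.INTER_CUBIC);b=cv2.resize(b,None,fx=6,fy=5.0,interpolation=cv2.INTER_CUBIC)
b=cv2.imread("pics/top0.png")[125:235,195:325];b=cv2.resize(b,None,fx=5,fy=5,interpolation=cv2.INTER_CUBIC)
cv2.imwrite("pics/a.png",a);cv2.imwrite("pics/b.png",b)
```

```text
(no output)
```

View pics/a.png

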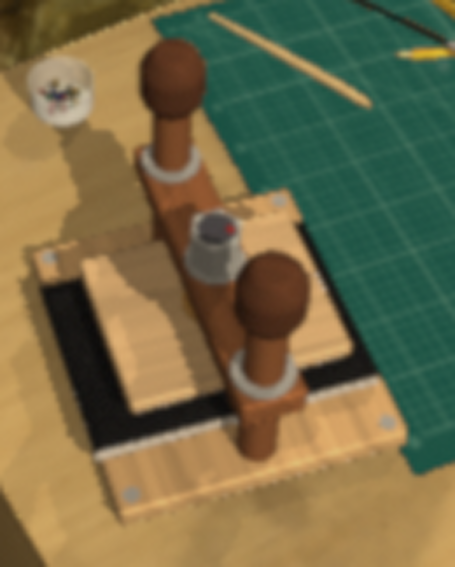

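View pics/b.png

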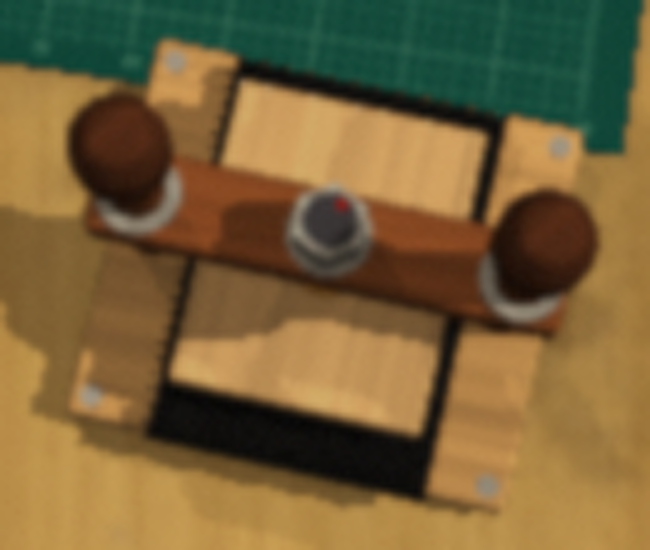

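In the scene crop the hex top is at about (272,185), with its red dot at (276,186). In the top view they are at about (261,169) and (263,166). The finials are at top (219,154)/(304,173) and scene (259,143)/(288,206). Next I triangulate these.

```bash
cat > h.py <<'E'
from station import manip
import cv2,numpy as np
F=np.diag([1,-1,-1.])
def P(p): return p["mtx"]@F@p["world_to_cam"][:3]
def tri(ps,uv):
    X=cv2.triangulatePoints(P(ps[0]),P(ps[1]),np.float64(uv[0]).reshape(2,1),np.float64(uv[1]).reshape(2,1))[:,0];return X[:3]/X[3]
def back(p,uv,z):
    H=P(p);H=np.c_[H[:,:2],H[:,2]*z+H[:,3]];x=np.linalg.solve(H,[*uv,1]);return x[:2]/x[2]
def proj(p,X):
    x=P(p)@np.r_[X,1];return x[:2]/x[2]
def red(p,c,r=12):
    u,v=map(int,c);w=p["img"][v-r:v+r,u-r:u+r].astype(float)
    m=np.clip(w[...,0]-1.3*np.maximum(w[...,1],w[...,2])-25,0,None)
    # wood suppression: red has g about equal b
    m*=abs(w[...,1]-w[...,2])<25
    yy,xx=np.mgrid[v-r:v+r,u-r:u+r];return np.array([(m*xx).sum(),(m*yy).sum()])/m.sum(),(m>0).sum()
E
python3 - <<'E'
from h import *
s=manip.snapshot("scene");t=manip.snapshot("top")
print("hex",tri((s,t),((272,185.1),(261,169))))
a=tri((s,t),((259.4,142.9),(219,154.4)));b=tri((s,t),((287.7,205.7),(304,173)))
print(a,b,(a+b)/2);d=a-b;print("len",np.hypot(*d[:2]),"yaw",np.arctan2(-d[0],d[1]))
for p,c in((s,(276,186)),(t,(263,166))):
    r,n=red(p,c,6);print("red",r,n,back(p,r,.143))
print([back(p,u,.143) for p,u in((s,(272,185.1)),(t,(261,169)))])
# hex silhouette fit later; beam, base corners via screws z=.02 (top)
for u in((176,62),(559,148),(90,396),(487,486)): print("screw",back(t,(195+u[0]/5,125+u[1]/5),.02))
E
```

```text
hex [ 0.55679984 -0.02474238  0.1437693 ]
[0.57903634 0.06840597 0.18926224] [ 0.53703233 -0.11779337  0.18683137] [ 0.55803433 -0.0246937   0.18804681]
len 0.190878308800021 yaw -0.2218723527077841
red [275.32370638 184.98796631] 5 [ 0.56403761 -0.0278676 ]
red [262.82599581 165.48637317] 6 [ 0.56517159 -0.02893542]
[array([ 0.55726213, -0.0242429 ]), array([ 0.55683419, -0.02470446])]
screw [0.67049249 0.05734298]
screw [ 0.62304692 -0.14843496]
screw [0.48897327 0.09976171]
screw [ 0.44250224 -0.10742038]
```

servo_tool --commands '[-0.054, -0.0484, -0.003, 0, 0, 0, 1, -0.054, -0.0484, -0.003, 0, 0, 0, 1, -0.054, -0.0484, -0.003, 0, 0, 0, 1, -0.054, -0.0484, -0.003, 0, 0, 0, 1, -0.054, -0.0484, -0.003, 0, 0, 0, 1, -0.054, -0.0484, -0.003, 0, 0, 0, 1, -0.054, -0.0484, -0.003, 0, 0, 0, 1, -0.054, -0.0484, -0.003, 0, 0, 0, 1, -0.054, -0.0484, -0.003, 0, 0, 0, 1, -0.054, -0.0484, -0.003, 0, 0, 0, 1]' --force 80

```text
t: 1.83
tcp_pos: [0.372, 0.2843, 0.2467]
tool_rot: [0.15, 0.989, 0.0, 0.0]
force: [-0.0, -0.2, 0.1]
finger_gap: 1.002
gripper_force: 0.0
```

servo_tool --commands '[-0.054, -0.0484, -0.003, 0, 0, 0, 1, -0.054, -0.0484, -0.003, 0, 0, 0, 1, -0.054, -0.0484, -0.003, 0, 0, 0, 1, -0.054, -0.0484, -0.003, 0, 0, 0, 1, -0.054, -0.0484, -0.003, 0, 0, 0, 1, -0.054, -0.0484, -0.003, 0, 0, 0, 1, -0.054, -0.0484, -0.003, 0, 0, 0, 1, -0.054, -0.0484, -0.003, 0, 0, 0, 1, -0.054, -0.0484, -0.003, 0, 0, 0, 1, -0.054, -0.0484, -0.003, 0, 0, 0, 1]'

```text
t: 2.67
tcp_pos: [0.5582, -0.0271, 0.2616]
tool_rot: [0.15, 0.989, 0.0, 0.0]
force: [0.5, 0.5, -0.0]
finger_gap: 1.0
gripper_force: 0.0
```

servo_tool --commands '[0, 0, 0, 0, 0, 0.0198, 1, 0, 0, 0, 0, 0, 0.0198, 1, 0, 0, 0, 0, 0, 0.0198, 1, 0, 0, 0, 0, 0, 0.0198, 1, 0, 0, 0, 0, 0, 0.0198, 1, 0, 0, 0, 0, 0, 0.0198, 1, 0, 0, 0, 0, 0, 0.0198, 1]'

```text
t: 3.25
tcp_pos: [0.5575, -0.0254, 0.2614]
tool_rot: [0.555, 0.832, -0.0, 0.0]
force: [0.3, -0.2, -0.9]
finger_gap: 0.997
gripper_force: 0.0
```

servo_tool --commands '[0, 0, 0, 0, 0, 0.0198, 1, 0, 0, 0, 0, 0, 0.0198, 1, 0, 0, 0, 0, 0, 0.0198, 1, 0, 0, 0, 0, 0, 0.0198, 1, 0, 0, 0, 0, 0, 0.0198, 1, 0, 0, 0, 0, 0, 0.0198, 1, 0, 0, 0, 0, 0, 0.0198, 1]'

```text
t: 3.83
tcp_pos: [0.5575, -0.0253, 0.2614]
tool_rot: [0.854, 0.52, 0.0, 0.0]
force: [-0.2, 0.1, 0.5]
finger_gap: 0.999
gripper_force: 0.0
```

servo_tool --commands '[0, 0, 0.04, 0, 0, 0, 1, 0, 0, 0.04, 0, 0, 0, 1, 0, 0, 0.04, 0, 0, 0, 1, 0, 0, 0.04, 0, 0, 0, 1, 0, 0, 0.04, 0, 0, 0, 1, 0, 0, 0.04, 0, 0, 0, 1, 0, 0, 0.02, 0, 0, 0, 1, 0, 0, 0.02, 0, 0, 0, 1, 0, 0, 0.01, 0, 0, 0, 1, 0, 0, 0, 0, 0, 0, 1]'

```text
t: 4.67
tcp_pos: [0.5573, -0.0253, 0.1157]
tool_rot: [0.853, 0.522, -0.0, -0.0]
force: [-0.6, 0.3, 0.5]
finger_gap: 0.998
gripper_force: 0.0
```

servo_tool --commands '[0, 0, 0, 0, 0, 0, -0.3, 0, 0, 0, 0, 0, 0, -0.3, 0, 0, 0, 0, 0, 0, -0.3, 0, 0, 0, 0, 0, 0, -0.3, 0, 0, 0, 0, 0, 0, -0.3, 0, 0, 0, 0, 0, 0, -0.3, 0, 0, 0, 0, 0, 0, -0.3, 0, 0, 0, 0, 0, 0, -0.3]'

```text
t: 5.33
tcp_pos: [0.5571, -0.025, 0.1176]
tool_rot: [0.853, 0.522, 0.0, -0.0]
force: [-2.4, 0.9, 6.7]
finger_gap: 0.379
gripper_force: 79.0
```

```bash
cat > st.py <<'E'
from station import manip
import numpy as np
s=manip.sense();r=s["tool_rot"];yaw=np.arctan2(2*r[1]**2-1,2*r[0]*r[1])
print("t",round(float(s["t"]),2),"p",np.round(s["tcp_pos"],4),"yaw rel",round(np.degrees(yaw+.225),2),"f",np.round(s["force"],2),"m",np.round(s["ft_torque"],3),"gap",round(float(s["finger_gap"]),3),round(float(s["gripper_force"]),1),"tau6",round(float(s["tau"][5]),3))
E
python3 st.py
```

```text
t 5.33 p [ 0.5571 -0.025   0.1176] yaw rel -14.15 f [-2.37  0.95  6.67] m [ 0.188  0.467 -0.102] gap 0.379 79.0 tau6 -0.071
```

servo_tool --commands '[0, 0, 0, 0, 0, 0.009, -0.4, 0, 0, 0, 0, 0, 0.009, -0.4, 0, 0, 0, 0, 0, 0.009, -0.4, 0, 0, 0, 0, 0, 0.009, -0.4]'

```text
t: 5.67
tcp_pos: [0.5566, -0.0247, 0.1176]
tool_rot: [0.907, 0.422, -0.001, -0.001]
force: [-3.2, 3.2, 8.3]
finger_gap: 0.379
gripper_force: 79.4
```

```bash
python3 st.py
```

```text
t 5.67 p [ 0.5566 -0.0247  0.1176] yaw rel -27.19 f [-3.16  3.18  8.32] m [0.412 0.566 0.21 ] gap 0.379 79.4 tau6 -0.233
```

servo_tool --commands '[0, 0, 0, 0, 0, 0.009, -0.4, 0, 0, 0, 0, 0, 0.009, -0.4, 0, 0, 0, 0, 0, 0.009, -0.4, 0, 0, 0, 0, 0, 0.009, -0.4]'

```text
t: 6.0
tcp_pos: [0.5562, -0.0242, 0.1176]
tool_rot: [0.948, 0.317, -0.001, -0.001]
force: [-4.3, 4.0, 9.0]
finger_gap: 0.374
gripper_force: 79.5
```

```bash
python3 st.py
```

```text
t 6.0 p [ 0.5562 -0.0242  0.1176] yaw rel -40.16 f [-4.31  3.98  9.  ] m [0.503 0.643 0.192] gap 0.374 79.5 tau6 -0.23
```

servo_tool --commands '[0, 0, 0, 0, 0, 0, 0.35, 0, 0, 0, 0, 0, 0, 0.35, 0, 0, 0, 0, 0, 0, 0.35, 0, 0, 0, 0, 0, 0, 0.35]'

```text
t: 6.33
tcp_pos: [0.5579, -0.0256, 0.1164]
tool_rot: [0.948, 0.318, 0.0, 0.0]
force: [1.7, 0.5, -0.9]
finger_gap: 0.678
gripper_force: 0.0
```

servo_tool --commands '[0, 0, 0, 0, 0, -0.0185, 0.35, 0, 0, 0, 0, 0, -0.0185, 0.35, 0, 0, 0, 0, 0, -0.0185, 0.35, 0, 0, 0, 0, 0, -0.0185, 0.35, 0, 0, 0, 0, 0, -0.0185, 0.35, 0, 0, 0, 0, 0, -0.0185, 0.35, 0, 0, 0, 0, 0, -0.0185, 0.35, 0, 0, 0, 0, 0, -0.0185, 0.35, 0.0022, -0.0018, -0.002, 0, 0, -0.0187, 0.35, 0, 0, 0, 0, 0, 0, 0.35]'

```text
t: 7.17
tcp_pos: [0.5567, -0.0243, 0.1173]
tool_rot: [0.661, 0.75, 0.0, 0.0]
force: [-0.8, 0.4, 0.1]
finger_gap: 0.672
gripper_force: 0.0
```

```bash
python3 st.py
python3 - <<'E'
from h import *
s=manip.snapshot("scene");cv2.imwrite("pics/c.png",cv2.resize(s["img"][100:290,190:350,::-1],None,fx=3,fy=3,interpolation=cv2.INTER_CUBIC))
E
```

```text
t 7.17 p [ 0.5567 -0.0243  0.1173] yaw rel 20.08 f [-0.83  0.36  0.08] m [0.059 0.012 0.022] gap 0.672 0.0 tau6 -0.662
```

View pics/c.png

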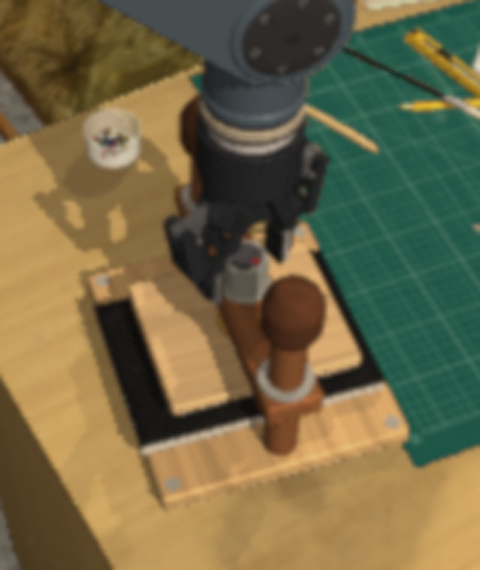

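The jaws stand open on either side of the hex head (about (247,257) in the crop). The red dot has turned clockwise, and nothing is touching the finials. I close and make the second swing.

servo_tool --commands '[0, 0, 0, 0, 0, 0, -0.4, 0, 0, 0, 0, 0, 0, -0.4, 0, 0, 0, 0, 0, 0, -0.4, 0, 0, 0, 0, 0, 0, -0.4, 0, 0, 0, 0, 0, 0, -0.4, 0, 0, 0, 0, 0, 0, -0.4]'

```text
t: 7.72
tcp_pos: [0.5585, -0.0242, 0.1181]
tool_rot: [0.663, 0.749, 0.001, 0.002]
force: [4.3, 2.9, 4.4]
finger_gap: 0.377
gripper_force: 79.9
```

```bash
python3 st.py
```

```text
t 7.72 p [ 0.5585 -0.0242  0.1181] yaw rel 19.88 f [4.28 2.87 4.4 ] m [ 0.393 -0.681 -0.243] gap 0.377 79.9 tau6 -0.217
```

servo_tool --commands '[0, 0, 0, 0, 0, 0.01389, -0.4, 0, 0, 0, 0, 0, 0.01389, -0.4, 0, 0, 0, 0, 0, 0.01389, -0.4, 0, 0, 0, 0, 0, 0.01389, -0.4]'

```text
t: 8.05
tcp_pos: [0.558, -0.0242, 0.1181]
tool_rot: [0.783, 0.622, 0.001, 0.001]
force: [3.0, 3.1, 4.7]
finger_gap: 0.375
gripper_force: 80.1
```

```bash
python3 st.py
```

```text
t 8.05 p [ 0.558  -0.0242  0.1181] yaw rel -0.23 f [2.97 3.09 4.73] m [ 0.432 -0.571  0.199] gap 0.375 80.1 tau6 -0.49
```

servo_tool --commands '[0, 0, 0, 0, 0, 0.01389, -0.4, 0, 0, 0, 0, 0, 0.01389, -0.4, 0, 0, 0, 0, 0, 0.01389, -0.4, 0, 0, 0, 0, 0, 0.01389, -0.4]'

```text
t: 8.38
tcp_pos: [0.5575, -0.024, 0.1181]
tool_rot: [0.879, 0.476, 0.001, 0.001]
force: [1.8, 3.9, 6.2]
finger_gap: 0.379
gripper_force: 80.2
```

```bash
python3 st.py
```

```text
t 8.38 p [ 0.5575 -0.024   0.1181] yaw rel -20.23 f [1.77 3.88 6.24] m [ 0.523 -0.448  0.2  ] gap 0.379 80.2 tau6 -0.486
```

servo_tool --commands '[0, 0, 0, 0, 0, 0.01389, -0.4, 0, 0, 0, 0, 0, 0.01389, -0.4, 0, 0, 0, 0, 0, 0.01389, -0.4, 0, 0, 0, 0, 0, 0.01389, -0.4]'

```text
t: 8.72
tcp_pos: [0.557, -0.0236, 0.1181]
tool_rot: [0.949, 0.316, 0.001, -0.0]
force: [2.1, 3.9, 5.4]
finger_gap: 0.377
gripper_force: 80.3
```

```bash
python3 st.py
```

```text
t 8.72 p [ 0.557  -0.0236  0.1181] yaw rel -40.24 f [2.11 3.85 5.44] m [ 0.648 -0.406  0.226] gap 0.377 80.3 tau6 -0.481
```

servo_tool --commands '[0, 0, 0, 0, 0, 0, 0.35, 0, 0, 0, 0, 0, 0, 0.35, 0, 0, 0, 0, 0, 0, 0.35, 0, 0, 0, 0, 0, 0, 0.35]'

```text
t: 9.05
tcp_pos: [0.5555, -0.0244, 0.1168]
tool_rot: [0.948, 0.318, -0.001, -0.0]
force: [-0.8, -0.2, 0.2]
finger_gap: 0.68
gripper_force: 0.0
```

servo_tool --commands '[0, 0, 0, 0, 0, -0.0185, 0.35, 0, 0, 0, 0, 0, -0.0185, 0.35, 0, 0, 0, 0, 0, -0.0185, 0.35, 0, 0, 0, 0, 0, -0.0185, 0.35, 0, 0, 0, 0, 0, -0.0185, 0.35, 0, 0, 0, 0, 0, -0.0185, 0.35, 0, 0, 0, 0, 0, -0.0185, 0.35, 0, 0, 0, 0, 0, -0.0185, 0.35, 0.0016, 0, 0, 0, 0, -0.0187, 0.35, 0, 0, 0, 0, 0, 0, 0.35]'

```text
t: 9.88
tcp_pos: [0.5559, -0.0236, 0.117]
tool_rot: [0.661, 0.75, -0.0, -0.001]
force: [0.4, 0.0, -0.3]
finger_gap: 0.674
gripper_force: 0.0
```

servo_tool --commands '[0, 0, 0, 0, 0, 0, -0.4, 0, 0, 0, 0, 0, 0, -0.4, 0, 0, 0, 0, 0, 0, -0.4, 0, 0, 0, 0, 0, 0, -0.4, 0, 0, 0, 0, 0, 0, -0.4, 0, 0, 0, 0, 0, 0, -0.4]'

```text
t: 10.38
tcp_pos: [0.5584, -0.0234, 0.118]
tool_rot: [0.663, 0.749, 0.001, 0.002]
force: [4.2, 2.5, 2.5]
finger_gap: 0.378
gripper_force: 79.9
```

```bash
python3 st.py
```

```text
t 10.38 p [ 0.5584 -0.0234  0.118 ] yaw rel 19.87 f [4.22 2.46 2.51] m [ 0.462 -0.633 -0.25 ] gap 0.378 79.9 tau6 -0.236
```

servo_tool --commands '[0, 0, 0, 0, 0, 0.00926, -0.4, 0, 0, 0, 0, 0, 0.00926, -0.4, 0, 0, 0, 0, 0, 0.00926, -0.4]'

```text
t: 10.63
tcp_pos: [0.5583, -0.0234, 0.118]
tool_rot: [0.726, 0.688, 0.001, 0.002]
force: [4.0, 2.6, 3.2]
finger_gap: 0.377
gripper_force: 79.6
```

```bash
python3 st.py
```

```text
t 10.63 p [ 0.5583 -0.0234  0.118 ] yaw rel 9.84 f [3.96 2.61 3.25] m [ 0.409 -0.616  0.226] gap 0.377 79.6 tau6 -0.261
```

servo_tool --commands '[0, 0, 0, 0, 0, 0.00926, -0.4, 0, 0, 0, 0, 0, 0.00926, -0.4, 0, 0, 0, 0, 0, 0.00926, -0.4]'

```text
t: 10.88
tcp_pos: [0.5581, -0.0234, 0.118]
tool_rot: [0.783, 0.622, 0.001, 0.001]
force: [5.0, 2.9, 4.0]
finger_gap: 0.377
gripper_force: 79.7
```

```bash
python3 st.py
```

```text
t 10.88 p [ 0.5581 -0.0234  0.118 ] yaw rel -0.16 f [4.96 2.9  4.03] m [ 0.468 -0.614  0.22 ] gap 0.377 79.7 tau6 -0.259
```

servo_tool --commands '[0, 0, 0, 0, 0, 0.00926, -0.4, 0, 0, 0, 0, 0, 0.00926, -0.4, 0, 0, 0, 0, 0, 0.00926, -0.4]'

```text
t: 11.13
tcp_pos: [0.558, -0.0233, 0.118]
tool_rot: [0.834, 0.552, 0.001, 0.001]
force: [4.0, 1.9, 3.2]
finger_gap: 0.376
gripper_force: 79.7
```

```bash
python3 st.py
```

```text
t 11.13 p [ 0.558  -0.0233  0.118 ] yaw rel -10.16 f [4.04 1.93 3.2 ] m [ 0.527 -0.542  0.18 ] gap 0.376 79.7 tau6 -0.258
```

```bash
cat > av.py <<'E'
from station import manip
import numpy as np
M=[];T=[]
for i in range(6):
    s=manip.sense();M.append(s["ft_torque"]);T.append(s["tau"][5]);manip.snapshot("top")
r=s["tool_rot"];print("t",round(float(s["t"]),2),"yaw",round(np.degrees(np.arctan2(2*r[1]**2-1,2*r[0]*r[1])+.225),2),"p",np.round(s["tcp_pos"],4),"mz",np.mean(M,0).round(3)[2],np.std(M,0).round(3)[2],"tau6",np.round(T[::5],3))
E
python3 av.py
```

```text
t 11.38 yaw -10.03 p [ 0.558  -0.0233  0.118 ] mz -0.142 0.156 tau6 [-0.258 -0.234]
```

servo_tool --commands '[0, 0, 0, 0, 0, 0.00926, -0.4, 0, 0, 0, 0, 0, 0.00926, -0.4, 0, 0, 0, 0, 0, 0.00926, -0.4]'

```text
t: 11.68
tcp_pos: [0.5579, -0.0233, 0.118]
tool_rot: [0.879, 0.477, 0.001, 0.001]
force: [3.6, 3.8, 5.1]
finger_gap: 0.379
gripper_force: 79.9
```

```bash
python3 av.py
```

```text
t 11.93 yaw -20.03 p [ 0.5579 -0.0232  0.118 ] mz -0.161 0.179 tau6 [-0.259 -0.233]
```

servo_tool --commands '[0, 0, 0, 0, 0, 0.00926, -0.4, 0, 0, 0, 0, 0, 0.00926, -0.4, 0, 0, 0, 0, 0, 0.00926, -0.4]'

```text
t: 12.23
tcp_pos: [0.5578, -0.0232, 0.118]
tool_rot: [0.917, 0.399, 0.001, 0.001]
force: [3.6, 3.3, 5.5]
finger_gap: 0.38
gripper_force: 79.9
```

```bash
python3 av.py
```

```text
t 12.48 yaw -30.03 p [ 0.5578 -0.0232  0.118 ] mz -0.147 0.159 tau6 [-0.258 -0.232]
```

servo_tool --commands '[0, 0, 0, 0, 0, 0.00926, -0.4, 0, 0, 0, 0, 0, 0.00926, -0.4, 0, 0, 0, 0, 0, 0.00926, -0.4]'

```text
t: 12.78
tcp_pos: [0.5577, -0.0231, 0.118]
tool_rot: [0.948, 0.318, 0.001, 0.0]
force: [5.2, 3.7, 5.5]
finger_gap: 0.381
gripper_force: 79.8
```

```bash
python3 av.py
```

```text
t 13.03 yaw -40.03 p [ 0.5577 -0.0231  0.118 ] mz -0.123 0.152 tau6 [-0.241 -0.214]
```

servo_tool --commands '[0, 0, 0, 0, 0, 0, 0.35, 0, 0, 0, 0, 0, 0, 0.35, 0, 0, 0, 0, 0, 0, 0.35, 0, 0, 0, 0, 0, 0, 0.35]'

```text
t: 13.42
tcp_pos: [0.5552, -0.0235, 0.1167]
tool_rot: [0.948, 0.318, -0.001, -0.001]
force: [0.2, 0.0, 0.1]
finger_gap: 0.674
gripper_force: 0.0
```

servo_tool --commands '[0, 0, 0, 0, 0, -0.0185, 0.35, 0, 0, 0, 0, 0, -0.0185, 0.35, 0, 0, 0, 0, 0, -0.0185, 0.35, 0, 0, 0, 0, 0, -0.0185, 0.35, 0, 0, 0, 0, 0, -0.0185, 0.35, 0, 0, 0, 0, 0, -0.0185, 0.35, 0, 0, 0, 0, 0, -0.0185, 0.35, 0, 0, 0, 0, 0, -0.0185, 0.35, 0, 0.002, 0, 0, 0, -0.0187, 0.35, 0, 0, 0, 0, 0, 0, 0.35]'

```text
t: 14.25
tcp_pos: [0.557, -0.0235, 0.117]
tool_rot: [0.661, 0.75, -0.0, -0.001]
force: [-0.3, -0.2, 0.1]
finger_gap: 0.677
gripper_force: 0.0
```

servo_tool --commands '[0, 0, 0, 0, 0, 0, -0.4, 0, 0, 0, 0, 0, 0, -0.4, 0, 0, 0, 0, 0, 0, -0.4, 0, 0, 0, 0, 0, 0, -0.4, 0, 0, 0, 0, 0, 0, -0.4, 0, 0, 0, 0, 0, 0, -0.4]'

```text
t: 14.75
tcp_pos: [0.5585, -0.0234, 0.1178]
tool_rot: [0.663, 0.749, 0.001, 0.001]
force: [1.7, 1.5, 3.6]
finger_gap: 0.381
gripper_force: 80.0
```

```bash
python3 st.py
```

```text
t 14.75 p [ 0.5585 -0.0234  0.1178] yaw rel 19.91 f [1.68 1.52 3.58] m [ 0.304 -0.362 -0.121] gap 0.381 80.0 tau6 -0.197
```

servo_tool --commands '[0, 0, 0, 0, 0, 0.00694, -0.4, 0, 0, 0, 0, 0, 0.00694, -0.4]'

```text
t: 14.92
tcp_pos: [0.5584, -0.0234, 0.1178]
tool_rot: [0.694, 0.72, 0.0, 0.001]
force: [2.7, 2.5, 3.6]
finger_gap: 0.378
gripper_force: 79.3
```

```bash
python3 st.py
```

```text
t 14.92 p [ 0.5584 -0.0234  0.1178] yaw rel 14.92 f [2.68 2.46 3.57] m [ 0.303 -0.3    0.215] gap 0.378 79.3 tau6 -0.127
```

servo_tool --commands '[0, 0, 0, 0, 0, 0.00694, -0.4, 0, 0, 0, 0, 0, 0.00694, -0.4]'

```text
t: 15.08
tcp_pos: [0.5583, -0.0234, 0.1178]
tool_rot: [0.725, 0.689, 0.0, 0.001]
force: [2.4, 2.3, 3.5]
finger_gap: 0.377
gripper_force: 79.2
```

```bash
python3 st.py
```

```text
t 15.08 p [ 0.5583 -0.0234  0.1178] yaw rel 9.94 f [2.43 2.3  3.52] m [ 0.307 -0.279  0.236] gap 0.377 79.2 tau6 -0.089
```

servo_tool --commands '[0, 0, 0, 0, 0, 0.00694, -0.4, 0, 0, 0, 0, 0, 0.00694, -0.4]'

```text
t: 15.25
tcp_pos: [0.5582, -0.0234, 0.1178]
tool_rot: [0.754, 0.656, 0.0, 0.001]
force: [1.6, 1.1, 3.6]
finger_gap: 0.379
gripper_force: 79.1
```

```bash
python3 st.py
```

```text
t 15.25 p [ 0.5582 -0.0234  0.1178] yaw rel 4.95 f [1.61 1.06 3.57] m [ 0.253 -0.224  0.248] gap 0.379 79.1 tau6 -0.069
```

servo_tool --commands '[0, 0, 0, 0, 0, 0.00694, -0.4, 0, 0, 0, 0, 0, 0.00694, -0.4]'

```text
t: 15.42
tcp_pos: [0.5582, -0.0234, 0.1178]
tool_rot: [0.782, 0.623, 0.0, 0.001]
force: [1.3, 1.7, 4.2]
finger_gap: 0.378
gripper_force: 79.0
```

```bash
python3 st.py
```

```text
t 15.42 p [ 0.5582 -0.0234  0.1178] yaw rel -0.04 f [1.29 1.67 4.21] m [ 0.305 -0.294  0.364] gap 0.378 79.0 tau6 -0.048
```

servo_tool --commands '[0, 0, 0, 0, 0, 0.00694, -0.4, 0, 0, 0, 0, 0, 0.00694, -0.4]'

```text
t: 15.58
tcp_pos: [0.5581, -0.0234, 0.1178]
tool_rot: [0.809, 0.588, 0.0, 0.001]
force: [1.8, 1.1, 2.9]
finger_gap: 0.379
gripper_force: 78.9
```

```bash
python3 st.py
```

```text
t 15.58 p [ 0.5581 -0.0234  0.1178] yaw rel -5.03 f [1.82 1.14 2.87] m [ 0.251 -0.286  0.325] gap 0.379 78.9 tau6 -0.028
```

servo_tool --commands '[0, 0, 0, 0, 0, 0, 0.4, 0, 0, 0, 0, 0, 0, 0.4, 0, 0, 0, 0, 0, 0, 0.4, 0, 0, 0, 0, 0, 0, 0.4, 0, 0, 0, 0, 0, 0, 0.4]'

```text
t: 16.0
tcp_pos: [0.5571, -0.0235, 0.117]
tool_rot: [0.808, 0.589, -0.0, -0.0]
force: [-0.3, 0.4, -0.1]
finger_gap: 0.7
gripper_force: 0.0
```

servo_tool --commands '[0, 0, -0.03, 0, 0, 0, 0.4, 0, 0, -0.05, 0, 0, 0, 0.4, 0, 0, -0.05, 0, 0, 0, 0.4, 0, 0, -0.05, 0, 0, 0, 0.4, 0, 0, -0.05, 0, 0, 0, 0.4, 0, 0, -0.05, 0, 0, 0, 0.4, 0, 0, -0.05, 0, 0, 0, 0.4, 0, 0, -0.03, 0, 0, 0, 0.4, 0, 0, 0, 0, 0, 0, 0.4]'

```text
t: 16.75
tcp_pos: [0.5595, -0.0239, 0.3011]
tool_rot: [0.808, 0.589, 0.002, 0.003]
force: [1.5, -0.2, 0.6]
finger_gap: 0.7
gripper_force: 0.0
```

```bash
python3 st.py
python3 - <<'E'
from h import *
s=manip.snapshot("scene");cv2.imwrite("pics/d.png",cv2.resize(s["img"][100:320,170:350,::-1],None,fx=2.7,fy=2.7,interpolation=cv2.INTER_CUBIC))
E
```

```text
t 16.75 p [ 0.5595 -0.0239  0.3011] yaw rel -5.0 f [ 1.45 -0.18  0.63] m [-0.009  0.038 -0.04 ] gap 0.7 0.0 tau6 -0.0
```

View pics/d.png

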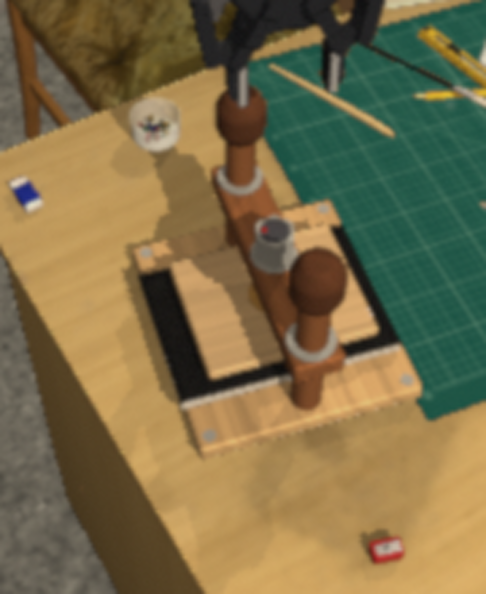

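The head has turned about 171° in all: its red dot now points to -x, at about (264,230) in the crop. The plate is down, the notebook is in place, the bystanders are untouched and the gripper is clear, so I hand the job in.

```bash
python3 -c "
from station import manip
print(manip.sign_off())"
```

```text
the job is handed in; nothing more can be done
None
```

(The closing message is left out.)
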